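# Clip the cold-room key onto its loop

## Robot

A 6-joint arm with a two-finger parallel gripper is mounted at the origin on a cart in front of the work surface, level with it; the furniture and walls round the work are solid. World frame = base frame: x ahead of the robot, y to its left, z up, the work surface at z = 0. Lengths are in mm, angles in degrees, forces in N, time in s.
With the tool pointing down it reaches from about 350 to 850 mm from the base axis. Payload 8.1 kg.
Tool frame: the origin (TCP) lies between the finger pads; the fingertips stand 22 mm ahead of it and the grasp point (between the pads) lies 3 mm ahead of it; z points along the fingers, y is the line along which they close (so a half turn about z gives the same grasp; the last joint's range is limited). The gripper opens to 85 mm and grips with 20 to 120 N. Pads are 22 mm wide; open, the fingers measure 114 mm over their backs; the gripper's body (76 mm by 85 mm) begins 54 mm behind the grasp point. The pads swing forward as they close: fully open they stand 13 mm farther back than shut.
Start: joints at [-69.752, 7.471, 85.268, -0, 87.261, -4.893], TCP at [254.932, -543.153, 253.292] pointing down, gripper open.
Joint ranges: [-169.43, 169.43], [-51.17, 129.36], [1.28, 143.12], [-76.62, 256.62], [0, 156.53], [-152.29, 152.29]. Speed limits (degrees/s): [136.94, 136.94, 159.86, 180, 180, 180].

## Interface

Orientations are given as [roll, pitch, yaw] about the fixed x, y, z axes, in that order (R = Rz(yaw) Ry(pitch) Rx(roll)).
In Python, from bench import r, vision gives the robot as it stands.
- The arm moves only by the tool step_arm, never from a script. Its argument "targets" is a list that holds one entry, the list of rows, each a list of 6 numbers: the shift along the world's x, y, z in mm, then the turn, a rotation vector about the world's x, y, z in rad. In form: [[[x, y, z, rx, ry, rz], ...]]. A call has 1 to 12 rows; each row is the pose to reach, as a shift and turn from the pose commanded when the call began; what a row does not reach only later rows make up. A row lasts 1/12 s, in which the tool goes at most 41.7 mm and 7.16 degrees, less where a joint would pass 70% of its speed; a pose out of reach is approached as far as the arm can. A call with a gripper value outside its range is refused whole. "fingers" is the gripper's target within -1 to 1 (shut at 1, half-way at 0, fully open at -1), set as the call begins (left out, the last holds). The fingers move at their own pace and stop on an object; "newtons" is the grip in N (left out, the last holds). Time passes only in rows, so rows that repeat a pose let the fingers close. It gives the time, the measured TCP pose, the force, the opening and the grip force at its end, in the units of the state.
- r.sense(): the state, without advancing time (a new reading comes with each control period).
- vision.snapshot(name): name is "scene" or "top"; returns a dict with "img" (384x512x3 uint8, blue, green, red), "mtx" (3x3 intrinsics, pixels), "eye" and "attitude" of the camera in the world. Camera axes: x right, y up, looking along -z (the intrinsics and any distortion apply to the point x, -y, -z); pixel columns grow to the right and rows downward; lengths in mm; the calibration is good to about 2 mm. A picture is of the moment at which its call begins. There is no depth.
- r.hand_in(): hands the job in; it is judged then, once.
The state is a dict: "time": time; "joint_pos": joint angles; "qd": joint speeds; "joint_efforts": joint torques, N m; "tool_pos": TCP position; "tcp_rot": TCP orientation; "ft_force": force on the tool from outside, world axes, zero at the start; "wrist_torque": the same for the moment, N m; "finger_gap": finger opening in mm; "grip_force": force on a finger pad.
Only numpy, scipy, OpenCV 4.12 (cv2) and the standard library are available. Lean on these libraries where they do the work, as an engineer would, in place of code of your own. Each camera call takes 0.05 s, during which the arm holds its last target. There are 200 camera calls.

## Task

Clip the red cold-room key fob to its steel loop on the black key plate: push the snap hook, held level, squarely onto the loop's near upright until that presses the sprung gate in, passes it and the gate snaps shut behind it; the loop may stand anywhere along its slot, so feel for it. Then, keeping the upright near the middle of the hook, pull the fob back so that the shut gate bears on the upright, hold a tug of about 12 N (at least 8 N) for half a second, and let go, leaving the fob lying flat on the plate, clipped on. Never load the loop with more than 20 N, and do not disturb the nearby tin, shaker and tub.

Things in the scene. Friction and masses are not known exactly. Their poses are not given: they have to be found in the camera images.
- clip: Red key fob with steel snap hook, loose, lying flat, about 150 g, 157 mm long. Origin: underside centre of the red block, 60 x 24 x 34 mm (x, y, z): grip this, across its 24 mm width (y). The hook runs from it to +x up to x = 94 mm; a thin brass key blade sticks out to x = -63 mm. z is up.
- hook_centre (a point): Centre of the opening inside the hook, 69 mm ahead (+x) of the fob's origin, 4.5 mm above its underside; axes as the fob's. The hook is a U of 8 mm round bar lying flat: closed end at x = 42 mm of the fob's frame (bar's centre line), straight arms at y = +16 and -16 mm up to x = 90 mm, so 24 mm wide inside. The brass gate closes its mouth.
- gate (a joint): Angle (rad) of the brass gate, a 6 mm bar 26 mm long across the hook's mouth, hinged at the end of the arm at y = -16 mm. 0 = shut (it cannot swing outward), grows as it is pressed inward, to 1.4 at most. A spring shuts it: 0.06 N m shut, 0.12 N m at 1 rad; an 8 mm bar pushed in at the middle of the mouth needs some 3 to 7 N.
- hook_mouth (a point): Middle of the shut gate, x = 90 mm, y = 0, 4.5 mm above the underside in the fob's frame; axes as the fob's. Seen from here, an 8 mm upright on the middle line bears on the shut gate from inside when its axis is 7 mm behind (-x); coming in, it frees the gate to snap shut when 29 mm or more behind, and meets the closed end of the U at 40 mm.
- key_plate: Black plate 210 x 110 x 4 mm, fixed. Origin: underside centre; x along its 210 mm from the near edge towards the loop, z up. The loop stands on its middle line in the far half, so that the fob, lying along x, finds room on the near half. The hook goes on along the plate's +x, fob nearest to the robot.
- rail: Flush aluminium strip with a slot along the plate's x, and with it the rigid steel loop clamped in the slot: an inverted U of 8 mm round bar, 60 mm high above the plate, its two uprights 60 mm apart along x. Origin: slot_mark; axes as the plate's.
- slot_mark (a point): Point on the plate's top (4 mm above the table), on its middle line, 22 mm ahead (+x) of its centre. The axis of the loop's near upright stands within 10 mm of it, ahead or behind along x (y = 0), a different amount each time that is not measured: find it by touch or sight. The upright is straight for 50 mm above the plate. The loop does not give under the allowed load.
- tin: Bystander, the tin nearest to the plate: green tin of peas, 75 mm across, 110 mm high; origin at the centre of its underside.
- shaker: Bystander, the shaker nearest to the plate: glass shaker with a perforated metal top, 44 mm across, 90 mm high; origin at the centre of its underside.
- tub: Bystander: small white tub with red fruit, 72 mm across, 71 mm high; origin at the centre of its underside.

How it is judged:
By the outcome, as a careful person would: the job done as asked, in the order asked, and still so for the second after the job is handed in, with the robot touching nothing.
It also fails if it takes over 45 s, if anything falls off the work surface, if the arm or the gripper's body presses on something with over 40 N, if the wrist force passes 120 N, or if a joint passes its speed limit or range.

## Working session

There is one attempt and no reset: what is moved stays moved. The work goes in short steps, Python scripts to look and compute and a tool call to move; the robot and the scene stay as the last step left them, time stands still between calls to the robot, and variables do not carry over. Pictures are saved under pics/ and viewed, at most 10 in all, crops included, and the job is handed in when it is done.

Besides the shell and the picture viewer there is one more tool, called after "Request:" by a JSON object that holds its "fn" and its "kwargs". step_arm: Moves the arm, as the interface text tells. Its arguments: {"type":"object","properties":{"targets":{"type":"array"},"fingers":{"type":"number"},"newtons":{"type":"number"}},"required":["targets"]}

```bash
mkdir -p pics; cat > h.py <<'E'
import numpy as np, cv2
from bench import r, vision
from scipy.spatial.transform import Rotation as R
def snap(n,f):
    s=vision.snapshot(n); cv2.imwrite('pics/'+f+'.png',s['img'])
    np.savez('pics/'+f+'.npz',**{k:np.array(v) for k,v in s.items()}); return s
def att(s):
    a=np.array(s['attitude'],float)
    return a if a.shape==(3,3) else R.from_euler('xyz',a,degrees=True).as_matrix()
def px2w(s,u,v,z):
    d=np.linalg.inv(s['mtx'])@[u,v,1]; d=att(s)@[d[0],-d[1],-d[2]]
    e=np.array(s['eye'],float); return e+d*(z-e[2])/d[2]
def w2px(s,p):
    c=att(s).T@(np.array(p,float)-np.array(s['eye'],float)); q=np.array(s['mtx'])@[c[0],-c[1],-c[2]]
    return q[:2]/q[2]
E
python3 - <<'E'
from h import *
a=snap('scene','scene0');b=snap('top','top0')
for s in(a,b):print({k:v for k,v in s.items() if k!='img'})
cv2.imwrite('pics/both.png',cv2.resize(np.hstack([a['img'],b['img']]),(800,300)))
print(r.sense())
E
```

```text
{'mtx': array([[396.96413201,   0.        , 256.80223677],
       [  0.        , 396.96413201, 195.11074486],
       [  0.        ,   0.        ,   1.        ]]), 'eye': array([131.24595911, 704.79136086, 719.23916134]), 'attitude': array([  46.15955744,   -1.01214121, -138.34084181])}
{'mtx': array([[450.31831119,   0.        , 254.96079825],
       [  0.        , 450.31831119, 201.34267606],
       [  0.        ,   0.        ,   1.        ]]), 'eye': array([ 422.48242559,  192.98897806, 1172.45372946]), 'attitude': array([  7.81843944,  -0.36691019, -89.49791616])}
{'time': 0.1, 'joint_pos': array([-6.97519266e+01,  7.51194586e+00,  8.53258729e+01,  6.38348718e-04,
        8.72630979e+01, -4.89350327e+00]), 'qd': array([-0.04406649, -0.00982755, -0.10472708,  0.04636121, -0.15174571,
        0.02694942]), 'joint_efforts': array([ 2.89569194e-03, -5.70952427e+01, -5.01941013e+01, -3.25351675e-05,
        8.11773527e-03, -1.00432956e-04]), 'tool_pos': array([ 254.76382734, -542.68774627,  252.31002013]), 'tcp_rot': array([-1.79899506e+02, -9.24382614e-03,  2.51415375e+01]), 'ft_force': array([ 0.3363163 , -0.88704851, -0.98127092]), 'wrist_torque': array([-0.03617758, -0.00148131, -0.02407115]), 'grip_force': 0.0, 'finger_gap': 85.17807600726431}
```

View pics/top0.png

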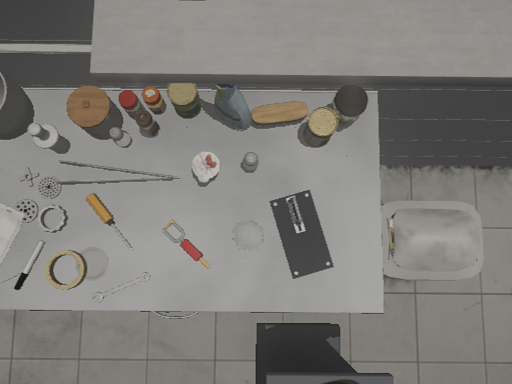

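View pics/scene0.png

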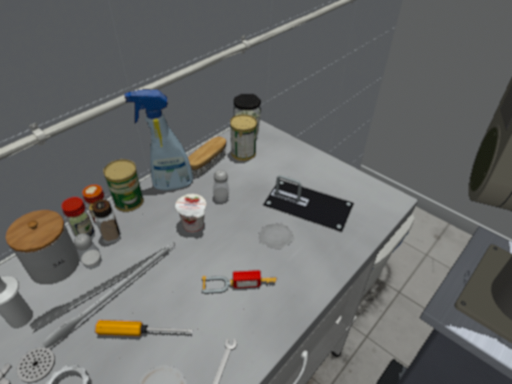

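The top view shows the fob's red block near (192,250), its hook at (174,231) and its key at (208,265). The plate has its corners near (271,204), (308,191), (332,264) and (295,278), with the loop near (296,214). I'll measure these by segmentation.

```bash
python3 - <<'E'
from h import *
a=dict(np.load('pics/top0.npz'));b=dict(np.load('pics/scene0.npz'))
def big(m,x0,x1,y0,y1):
    k=np.zeros_like(m);k[y0:y1,x0:x1]=m[y0:y1,x0:x1]
    c=max(cv2.findContours(k,0,1)[0],key=cv2.contourArea);return c
def hsv(s):return cv2.cvtColor(s['img'],cv2.COLOR_BGR2HSV)
for n,s,box in(('top',a,(160,215,215,275)),('scene',b,(195,285,260,300))):
    h=hsv(s);red=(((h[...,0]<6)|(h[...,0]>172))&(h[...,1]>120)).astype(np.uint8)*255
    br=((h[...,0]>=9)&(h[...,0]<28)&(h[...,1]>120)).astype(np.uint8)*255
    c=big(red,*box);(u,v),wh,an=cv2.minAreaRect(c);print(n,'red',u,v,wh,an,px2w(s,u,v,34),px2w(s,u,v,17))
    k=np.zeros_like(br);k[box[2]:box[3],box[0]:box[1]]=br[box[2]:box[3],box[0]:box[1]]
    _,_,st,ce=cv2.connectedComponentsWithStats(k)
    for t,q in zip(st[1:],ce[1:]):
        if t[4]>5:print('brass',t[4],q,px2w(s,*q,5))
h=hsv(a);blk=(h[...,2]<60).astype(np.uint8)*255
blk=cv2.morphologyEx(blk,cv2.MORPH_CLOSE,np.ones((9,9)))
c=big(blk,262,340,183,285);rc=cv2.minAreaRect(c)
P=[px2w(a,*p,4) for p in cv2.boxPoints(rc)];print('plate',rc);print(np.round(P,1),px2w(a,*rc[0],4),[np.linalg.norm(P[i]-P[i-1]) for i in range(4)])
A=cv2.resize(a['img'][180:285,160:340],None,fx=4.4,fy=4.4,interpolation=2);cv2.imwrite('pics/c1.png',A)
E
```

```text
top red 190.50003051757812 249.5000457763672 (22.62741470336914, 8.485280990600586) 45.0 [455.16992928 347.96226308  34.        ] [455.65803657 350.27640706  17.        ]
brass 9 [204.88888889 262.11111111] [424.1305919  314.09250154   5.        ]
scene red 246.45248413085938 278.50225830078125 (16.0770206451416, 27.587787628173828) 87.27368927001953 [448.54429262 361.77102068  34.        ] [456.41610143 353.2610783   17.        ]
brass 31 [203.64516129 281.41935484] [523.83141869 413.515609     5.        ]
brass 18 [231.94444444 282.16666667] [478.39173883 374.62583279   5.        ]
brass 63 [267.61904762 279.55555556] [426.89109954 318.86951931   5.        ]
plate ((294.31707763671875, 218.8536834716797), (29.713956832885742, 6.670480251312256), 72.34988403320312)
[[572.3 103.9   4. ]
 [577.8  87.3   4. ]
 [503.8  64.1   4. ]
 [498.4  80.6   4. ]] [537.90351947  83.92212625   4.        ] [np.float64(77.43971737756239), np.float64(17.541161611241744), np.float64(77.49611299691534), np.float64(17.392650667721583)]
```

View pics/c1.png

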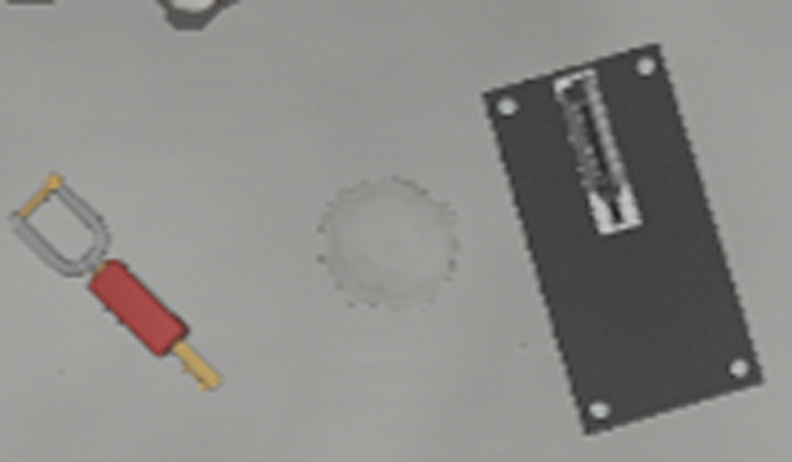

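The crop shows the fob (block centre at crop (139,308), gate middle (37,200), key tip (213,385)). It also shows the four plate corners: (484,94), (659,44), (763,381) and (586,435).

```bash
python3 - <<'E'
from h import *
a=dict(np.load('pics/top0.npz'));b=dict(np.load('pics/scene0.npz'))
f=lambda u,v,z:px2w(a,160+(u+.5)/4.4-.5,180+(v+.5)/4.4-.5,z)
C=[f(484,94,4),f(659,44,4),f(763,381,4),f(586,435,4)]
C=np.array(C);print(np.round(C,1),[np.linalg.norm(C[i]-C[i-1]) for i in range(4)])
ce=C.mean(0);ax=(C[0]+C[1]-C[2]-C[3]);yaw=np.degrees(np.arctan2(ax[1],ax[0]));print('plate',ce,yaw)
d=ax/np.linalg.norm(ax);m=ce+22*d;print('mark',m, 'pre', m-120*d)
g=f(37,200,4.5);k=f(213,385,8);bl=f(139,308,25);print('gate',g,'key',k,'block',bl,np.linalg.norm((g-k)[:2]))
fd=(g-k)[:2];print('fob yaw',np.degrees(np.arctan2(fd[1],fd[0])), 'origin from gate/key', g[:2]-90*fd/np.linalg.norm(fd),k[:2]+63*fd/np.linalg.norm(fd))
print('scene plate px',[w2px(b,c).round(1) for c in C],'loop px base/top',[w2px(b,m+np.array([0,0,z])).round(1) for z in(0,60)])
y0,y1,x0,x1=160,240,250,370
cv2.imwrite('pics/c2.png',cv2.resize(b['img'][y0:y1,x0:x1],None,fx=6.6,fy=6.6,interpolation=2))
E
```

```text
[[584.3 148.5   4. ]
 [615.5  44.    4. ]
 [416.6 -15.3   4. ]
 [384.6  88.3   4. ]] [np.float64(208.61975462703754), np.float64(109.06809716805478), np.float64(207.56294232801628), np.float64(108.39984879459111)]
plate [500.25330575  66.39572994   4.        ] 16.688820826239404
mark [521.32663372  72.71354981   4.        ] pre [406.38120838  38.25271416   4.        ]
gate [518.57496112 412.05482705   4.5       ] key [411.52145464 305.47067371   8.        ] block [455.15820075 347.39682492  25.        ] 151.065002536593
fob yaw 44.874123735514644 origin from gate/key [454.79569113 348.55518359] [456.16694364 349.92042413]
scene plate px [array([264.1, 202.8]), array([280.5, 177.5]), array([354.8, 201. ]), array([343.5, 229.7])] loop px base/top [array([301.8, 199.3]), array([304.1, 182. ])]
```

View pics/c2.png

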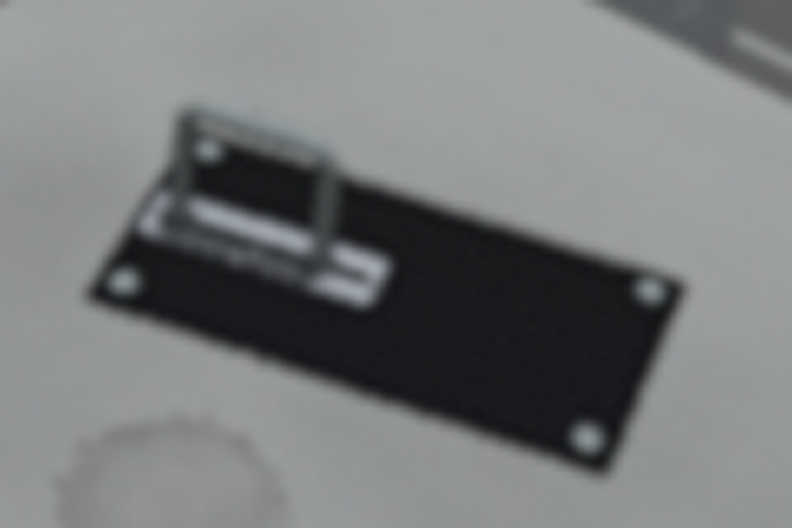

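The loop's near upright stands upright on the slot at crop (320,268), several mm ahead of the slot mark (roughly +7). I have enough to start moving.

Request:
{"fn": "step_arm", "kwargs": {"targets": [[[30,50,0,0,0,0.03],[60,90,0,0,0,0.06],[80,130,0,0,0,0.1],[100,170,0,0,0,0.13],[120,210,0,0,0,0.16],[140,245,0,0,0,0.2],[160,285,0,0,0,0.23],[180,325,0,0,0,0.26],[200,360,0,0,0,0.3],[215,400,0,0,0,0.33],[225,440,0,0,0,0.346],[225,480,0,0,0,0.346]]], "fingers": -1, "newtons": 40}}

```text
time: 1.1
tool_pos: [475.0, -95.3, 252.9]
tcp_rot: [-180.0, -0.0, 45.0]
ft_force: [1.0, 0.5, -0.8]
finger_gap: 85.3
grip_force: 0.0
```

Request:
{"fn": "step_arm", "kwargs": {"targets": [[[0,40,0,0,0,0],[0,80,0,0,0,0],[0,120,0,0,0,0],[0,160,-10,0,0,0],[0,200,-20,0,0,0],[0,240,-30,0,0,0],[-5,280,-40,0,0,0],[-10,320,-60,0,0,0],[-15,360,-80,0,0,0],[-20,390,-100,0,0,0],[-25,412,-120,0,0,0],[-25,412,-130,0,0,0]]]}}

```text
time: 2.1
tool_pos: [446.3, 317.9, 119.8]
tcp_rot: [-179.9, 0.2, 45.2]
ft_force: [-0.6, -0.6, -1.2]
finger_gap: 85.5
grip_force: 0.0
```

Request:
{"fn": "step_arm", "kwargs": {"targets": [[[0,0,0,0,0,0],[0,0,0,0,0,0],[0,0,0,0,0,0]]]}}

```text
time: 2.35
tool_pos: [450.3, 314.0, 124.3]
tcp_rot: [180.0, -0.1, 44.9]
ft_force: [0.7, 0.1, 0.0]
finger_gap: 84.9
grip_force: 0.0
```

```bash
python3 - <<'E'
from h import *
s=snap('top','top1');print(r.sense()['tool_pos'],r.sense()['tcp_rot'])
b=snap('scene','scene1')
A=cv2.resize(s['img'][200:290,140:260],(400,300),interpolation=2);B=cv2.resize(b['img'][210:310,180:314],(400,300),interpolation=2)
cv2.imwrite('pics/c3.png',np.hstack([A,B]))
E
```

```text
[450.6524474  314.08137947 124.77368812] [ 1.79953892e+02 -1.10909815e-01  4.48873166e+01]
```

View pics/c3.png

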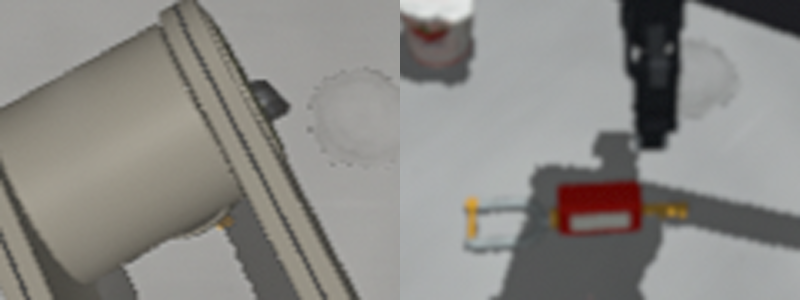

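The hand hangs short of the fob (the block is unobstructed below and to the left of it). I'll centre over the fob first, then descend.

Request:
{"fn": "step_arm", "kwargs": {"targets": [[[3,18,0,0,0,0],[5,35.5,0,0,0,0],[5,35.5,-20,0,0,0],[5,35.5,-40,0,0,0],[5,35.5,-60,0,0,0],[5,35.5,-75,0,0,0],[5,35.5,-88,0,0,0],[5,35.5,-96,0,0,0],[5,35.5,-96,0,0,0],[5,35.5,-96,0,0,0]]]}}

```text
time: 3.28
tool_pos: [454.9, 350.0, 27.8]
tcp_rot: [180.0, -0.0, 44.9]
ft_force: [-0.2, 1.0, 0.2]
finger_gap: 85.1
grip_force: 0.0
```

Request:
{"fn": "step_arm", "kwargs": {"targets": [[[0,0,0,0,0,0],[0,0,0,0,0,0],[0,0,0,0,0,0],[0,0,0,0,0,0],[0,0,0,0,0,0],[0,0,0,0,0,0],[0,0,0,0,0,0],[0,0,0,0,0,0],[0,0,0,0,0,0],[0,0,0,0,0,0]]], "fingers": 1, "newtons": 60}}

```text
time: 4.12
tool_pos: [454.8, 350.5, 27.9]
tcp_rot: [180.0, -0.1, 45.0]
ft_force: [-1.2, -0.2, 6.3]
finger_gap: 23.0
grip_force: 60.1
```

Request:
{"fn": "step_arm", "kwargs": {"targets": [[[0,0,15,0,0,0],[0,0,40,0,0,0],[0,0,65,0,0,0],[0,0,65,0,0,0]]]}}

```text
time: 4.45
tool_pos: [456.9, 351.8, 97.3]
tcp_rot: [179.9, -0.4, 45.0]
ft_force: [1.3, 0.7, -1.2]
finger_gap: 22.8
grip_force: 59.3
```

Request:
{"fn": "step_arm", "kwargs": {"targets": [[[-4,-25,0,0,0,-0.04],[-8,-50,0,0,0,-0.08],[-13,-78,0,0,0,-0.13],[-18,-106,0,0,0,-0.18],[-23,-134,0,0,0,-0.23],[-28,-162,0,0,0,-0.28],[-32,-190,0,0,0,-0.33],[-37,-218,0,0,0,-0.38],[-42,-246,0,0,0,-0.43],[-47,-274,0,0,0,-0.47],[-51,-300,0,0,0,-0.493],[-53,-313,0,0,0,-0.493]]]}}

```text
time: 5.45
tool_pos: [400.1, 34.9, 91.2]
tcp_rot: [180.0, 0.1, 16.6]
ft_force: [0.7, -0.0, -1.9]
finger_gap: 23.3
grip_force: 59.4
```

Request:
{"fn": "step_arm", "kwargs": {"targets": [[[0,0,0,0,0,0],[0,0,-15,0,0,0],[0,0,-30,0,0,0],[0,0,-40,0,0,0],[0,0,-40,0,0,0],[0,0,-40,0,0,0]]]}}

```text
time: 5.95
tool_pos: [400.5, 37.7, 51.4]
tcp_rot: [-179.9, 0.1, 16.8]
ft_force: [-0.1, 0.1, -2.2]
finger_gap: 23.0
grip_force: 59.3
```

```bash
python3 - <<'E'
from h import *
s=snap('top','top2');q=r.sense();print(q['tool_pos'],q['tcp_rot'],q['ft_force'],q['wrist_torque'])
b=snap('scene','scene2')
A=cv2.resize(s['img'][185:285,260:350],(450,500),interpolation=2);B=cv2.resize(b['img'][165:245,280:380][:, :],(350,280),interpolation=2)
c=np.zeros((500,800,3),np.uint8);c[:,:450]=A;c[:280,450:]=B;cv2.imwrite('pics/c4.png',c)
E
```

```text
[401.31097723  37.57342242  52.28345079] [-1.79982332e+02  4.10455319e-02  1.67548051e+01] [ 0.33092231 -0.60864294 -1.11029724] [-0.00706899  0.03798545  0.00224205]
```

View pics/c4.png

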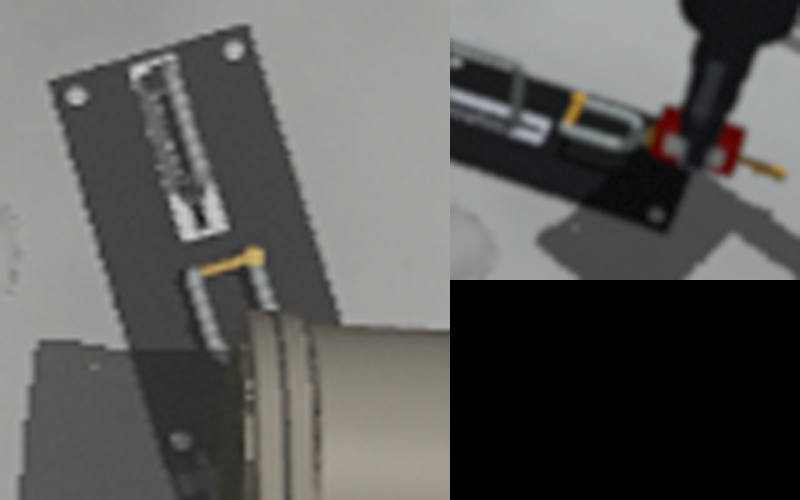

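The fob is held level. In the top crop the gate runs from (193,270) to (256,255), with its middle near (225,263). The far holes are at (77,95) and (234,49), and the strip's near end is at (204,236).

```bash
python3 - <<'E'
from h import *
a=dict(np.load('pics/top2.npz'))
f=lambda u,v,z:px2w(a,260+(u+.5)/5-.5,185+(v+.5)/5-.5,z)
ce=np.array([500.25,66.4]);y=np.radians(16.69);d=np.array([np.cos(y),np.sin(y)]);n=np.array([-d[1],d[0]])
P=lambda p:np.round([(p[:2]-ce)@d,(p[:2]-ce)@n],1)
for k,p in dict(holeL=f(77,95,4),holeR=f(234,49,4),strip_near=f(204,236,4),L=f(193,270,29),Rr=f(256,255,29),mid=f(225,263,29),tcp=r.sense()['tool_pos']).items():print(k,p.round(1),P(p))
b=dict(np.load('pics/scene2.npz'))
# scene view: upright ahead offset: project candidates, crop coords of c4
for o in(0,5,10):
  q=np.append(ce+(22+o)*d,4);
  for z in(4,30):q[2]=z;u=w2px(b,q);print(o,z,450+(u[0]-280+.5)*3.5,(u[1]-165+.5)*3.5)
E
```

```text
holeL [577.5 134.4   4. ] [93.6 42.9]
holeR [602.7  52.    4. ] [ 94.  -43.2]
strip_near [504.3  68.2   4. ] [4.4 0.6]
L [485.2  76.6  29. ] [-11.5  14. ]
Rr [493.1  44.5  29. ] [-13.1 -18.9]
mid [488.9  60.3  29. ] [-12.6  -2.6]
tcp [401.8  37.5  52.8] [-102.6    0.6]
0 4 527.9371141686134 121.72476450811048
0 30 531.3865091990234 96.1035937734078
5 4 521.5750426212031 119.64597765608993
5 30 524.9057694561351 94.02495831489804
10 4 515.2311371579914 117.57312651489929
10 30 518.4438647203979 91.95236400528162
```

Request:
{"fn": "step_arm", "kwargs": {"targets": [[[-0.6,1.9,-6,0,0,0],[-0.6,1.9,-12,0,0,0],[-0.6,1.9,-16,0,0,0],[-0.6,1.9,-18.5,0,0,0],[4.2,3.3,-18.5,0,0,0],[9,4.8,-18.5,0,0,0],[13.8,6.2,-18.5,0,0,0],[17.6,7.4,-18.5,0,0,0],[17.6,7.4,-18.5,0,0,0],[17.6,7.4,-18.5,0,0,0]]]}}

```text
time: 6.88
tool_pos: [419.4, 44.7, 33.9]
tcp_rot: [180.0, -0.0, 16.7]
ft_force: [-0.5, 0.3, -1.5]
finger_gap: 23.2
grip_force: 59.3
```

```bash
python3 - <<'E'
from h import *
s=snap('top','top3');q=r.sense();print(q['tool_pos'],q['tcp_rot'],q['ft_force'],q['wrist_torque'])
b=snap('scene','scene3')
A=cv2.resize(s['img'][185:275,275:335],(400,600),interpolation=2);B=cv2.resize(b['img'][170:220,285:351],(400,303),interpolation=2)
c=np.zeros((600,800,3),np.uint8);c[:,:400]=A;c[:303,400:]=B;cv2.imwrite('pics/c5.png',c)
E
```

```text
[419.12598028  44.62625756  33.81577879] [-1.79997152e+02  9.15424518e-03  1.67283040e+01] [ 0.08468535  0.66264519 -1.6469033 ] [ 0.00672601  0.03940844 -0.03789203]
```

View pics/c5.png

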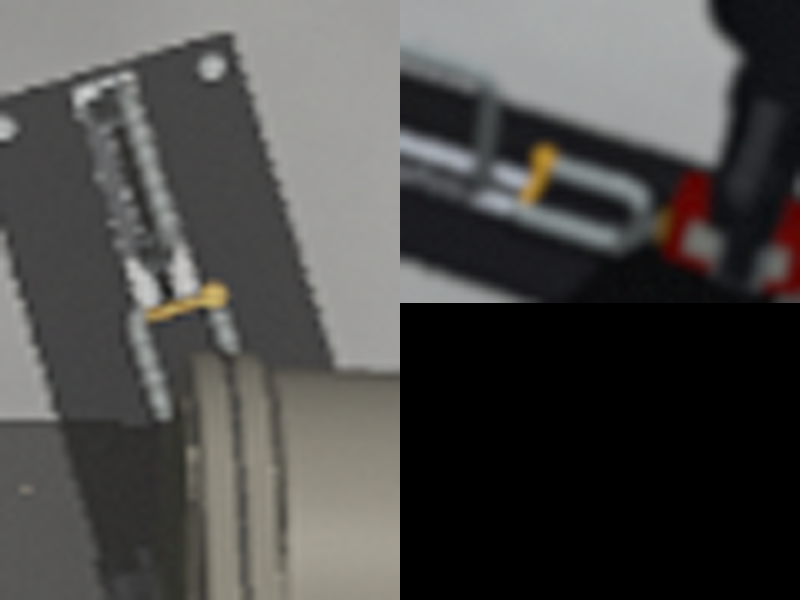

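The gate is just short of the strip's end: its ends are at (140,315) and (213,294), and the slot's dark line runs from (125,110) to (165,275).

```bash
python3 - <<'E'
from h import *
a=dict(np.load('pics/top3.npz'))
f=lambda u,v,z:px2w(a,275+(u+.5)/6.667-.5,185+(v+.5)/6.667-.5,z)
ce=np.array([500.25,66.4]);y=np.radians(16.69);d=np.array([np.cos(y),np.sin(y)]);n=np.array([-d[1],d[0]])
P=lambda p:np.round([(p[:2]-ce)@d,(p[:2]-ce)@n],1)
for k,p in dict(L=f(140,315,10),R=f(213,294,10),holeR=f(212,67,4),holeL=f(4,127,4),slot1=f(125,110,4),slot2=f(165,275,4),tcp=r.sense()['tool_pos']).items():print(k,p.round(1),P(p))
E
```

```text
L [503.7  81.3  10. ] [ 7.6 13.3]
R [512.1  53.   10. ] [  7.5 -16.3]
holeR [602.1  52.    4. ] [ 93.4 -43. ]
holeL [577.5 133.9   4. ] [93.4 42.5]
slot1 [584.7  86.4   4. ] [86.6 -5.1]
slot2 [519.8  70.9   4. ] [20.1 -1.3]
tcp [418.9  44.6  33.7] [-84.2   2.5]
```

Request:
{"fn": "step_arm", "kwargs": {"targets": [[[2,1.7,0,0,0,0],[4.5,2.4,0,0,0,0],[6.4,3,0,0,0,0],[6.4,3,0,0,0,0]]]}}

```text
time: 7.32
tool_pos: [426.0, 47.7, 34.0]
tcp_rot: [180.0, -0.0, 16.7]
ft_force: [0.0, -0.5, -1.7]
finger_gap: 23.3
grip_force: 59.3
```

Request:
{"fn": "step_arm", "kwargs": {"targets": [[[1.4,0.4,0,0,0,0],[2.9,0.9,0,0,0,0],[2.9,0.9,0,0,0,0]]]}}

```text
time: 7.57
tool_pos: [428.6, 48.5, 33.8]
tcp_rot: [180.0, -0.0, 16.7]
ft_force: [-0.0, 0.3, -2.0]
finger_gap: 23.2
grip_force: 59.3
```

Request:
{"fn": "step_arm", "kwargs": {"targets": [[[1.4,0.4,0,0,0,0],[2.9,0.9,0,0,0,0],[2.9,0.9,0,0,0,0]]]}}

```text
time: 7.82
tool_pos: [431.6, 49.4, 33.9]
tcp_rot: [180.0, -0.0, 16.7]
ft_force: [0.3, 1.2, -3.0]
finger_gap: 23.4
grip_force: 59.3
```

Request:
{"fn": "step_arm", "kwargs": {"targets": [[[1.4,0.4,0,0,0,0],[2.9,0.9,0,0,0,0],[2.9,0.9,0,0,0,0]]]}}

```text
time: 8.07
tool_pos: [434.0, 50.3, 33.7]
tcp_rot: [-180.0, 0.0, 16.7]
ft_force: [-0.6, -0.5, -1.5]
finger_gap: 22.7
grip_force: 59.3
```

Request:
{"fn": "step_arm", "kwargs": {"targets": [[[1.4,0.4,0,0,0,0],[2.9,0.9,0,0,0,0],[2.9,0.9,0,0,0,0]]]}}

```text
time: 8.32
tool_pos: [436.7, 51.0, 33.6]
tcp_rot: [180.0, 0.1, 16.7]
ft_force: [-4.2, -2.9, 0.1]
finger_gap: 22.9
grip_force: 59.5
```

Request:
{"fn": "step_arm", "kwargs": {"targets": [[[1.4,0.4,0,0,0,0],[2.9,0.9,0,0,0,0],[2.9,0.9,0,0,0,0]]]}}

```text
time: 8.57
tool_pos: [439.4, 51.9, 33.5]
tcp_rot: [-180.0, 0.1, 16.7]
ft_force: [-5.0, -2.1, 1.0]
finger_gap: 22.7
grip_force: 59.6
```

Request:
{"fn": "step_arm", "kwargs": {"targets": [[[1.4,0.4,0,0,0,0],[2.9,0.9,0,0,0,0],[2.9,0.9,0,0,0,0]]]}}

```text
time: 8.82
tool_pos: [441.8, 52.8, 33.2]
tcp_rot: [-180.0, 0.1, 16.7]
ft_force: [-6.3, -3.2, -0.3]
finger_gap: 23.1
grip_force: 59.3
```

Request:
{"fn": "step_arm", "kwargs": {"targets": [[[1.4,0.4,0,0,0,0],[2.9,0.9,0,0,0,0],[4.3,1.3,0.2,0,0,0],[5.7,1.7,0.2,0,0,0]]]}}

```text
time: 9.15
tool_pos: [446.4, 54.4, 32.7]
tcp_rot: [-180.0, 0.3, 16.7]
ft_force: [-8.1, -3.5, -1.9]
finger_gap: 23.2
grip_force: 59.2
```

Request:
{"fn": "step_arm", "kwargs": {"targets": [[[1.4,0.4,0,0,0,0],[2.9,0.9,0,0,0,0],[4.3,1.3,0.2,0,0,0],[5.7,1.7,0.2,0,0,0]]]}}

```text
time: 9.48
tool_pos: [452.4, 55.9, 33.0]
tcp_rot: [-180.0, 0.2, 16.7]
ft_force: [-5.1, -5.0, -2.7]
finger_gap: 23.1
grip_force: 59.1
```

Request:
{"fn": "step_arm", "kwargs": {"targets": [[[1.4,0.4,0,0,0,0],[2.9,0.9,0,0,0,0],[4.3,1.3,0.2,0,0,0],[5.7,1.7,0.2,0,0,0]]]}}

```text
time: 9.82
tool_pos: [458.7, 57.5, 33.6]
tcp_rot: [180.0, 0.2, 16.7]
ft_force: [-3.8, -5.0, -2.6]
finger_gap: 23.3
grip_force: 59.1
```

Request:
{"fn": "step_arm", "kwargs": {"targets": [[[1.4,0.4,0,0,0,0],[2.9,0.9,0,0,0,0],[4.3,1.3,0.2,0,0,0],[5.7,1.7,0.2,0,0,0]]]}}

```text
time: 10.15
tool_pos: [465.6, 59.2, 34.3]
tcp_rot: [180.0, 0.0, 16.7]
ft_force: [-0.1, -4.7, -1.5]
finger_gap: 22.8
grip_force: 59.1
```

Request:
{"fn": "step_arm", "kwargs": {"targets": [[[1.4,0.4,0,0,0,0],[2.9,0.9,0,0,0,0],[2.9,0.9,0,0,0,0]]]}}

```text
time: 10.4
tool_pos: [469.3, 61.1, 34.9]
tcp_rot: [-180.0, -0.1, 16.7]
ft_force: [-0.3, 0.8, -1.9]
finger_gap: 22.8
grip_force: 59.4
```

Request:
{"fn": "step_arm", "kwargs": {"targets": [[[1.4,0.4,0,0,0,0],[2.9,0.9,0,0,0,0],[2.9,0.9,0,0,0,0]]]}}

```text
time: 10.65
tool_pos: [471.8, 61.8, 34.7]
tcp_rot: [-180.0, -0.0, 16.7]
ft_force: [0.2, 0.8, -2.3]
finger_gap: 22.8
grip_force: 59.4
```

```bash
python3 - <<'E'
from h import *
s=snap('top','top4');q=r.sense();print(q['tool_pos'],q['ft_force'])
b=snap('scene','scene4')
A=cv2.resize(s['img'][185:275,275:335],(400,600),interpolation=2);B=cv2.resize(b['img'][165:215,280:346],(400,303),interpolation=2)
c=np.zeros((600,800,3),np.uint8);c[:,:400]=A;c[:303,400:]=B;cv2.imwrite('pics/c6.png',c)
E
```

```text
[471.63129012  61.80599196  34.66601223] [-0.07132879 -0.11903095 -1.64859223]
```

View pics/c6.png

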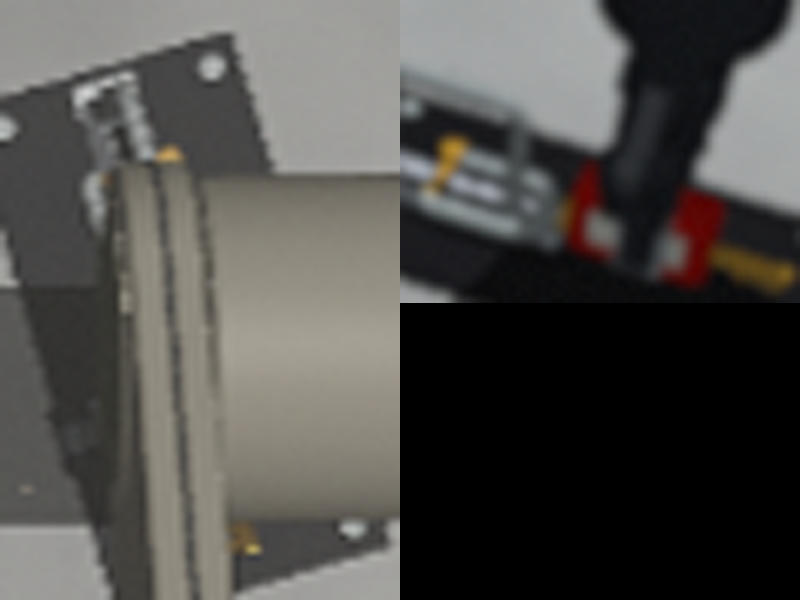

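The gate bar is shut across the mouth at scene-crop (445,165), and the upright is inside the hook near its closed end (520,180). Next I'll pull back.

Request:
{"fn": "step_arm", "kwargs": {"targets": [[[-5,-1.5,0,0,0,0],[-10,-3,0,0,0,0],[-15,-4.5,0,0,0,0],[-19,-5.7,0,0,0,0],[-19,-5.7,0,0,0,0],[-19,-5.7,0,0,0,0]]]}}

```text
time: 11.25
tool_pos: [452.2, 55.8, 34.6]
tcp_rot: [180.0, -0.0, 16.7]
ft_force: [-0.2, 0.2, -1.4]
finger_gap: 23.1
grip_force: 59.4
```

Request:
{"fn": "step_arm", "kwargs": {"targets": [[[-0.7,-0.2,0,0,0,0],[-1.4,-0.4,0,0,0,0],[-1.4,-0.4,0,0,0,0]]]}}

```text
time: 11.5
tool_pos: [451.1, 55.5, 34.6]
tcp_rot: [180.0, -0.0, 16.7]
ft_force: [-0.7, -0.0, -2.1]
finger_gap: 23.5
grip_force: 59.4
```

Request:
{"fn": "step_arm", "kwargs": {"targets": [[[-0.5,-0.15,0,0,0,0],[-1,-0.3,0,0,0,0],[-1,-0.3,0,0,0,0]]]}}

```text
time: 11.75
tool_pos: [450.0, 55.2, 34.5]
tcp_rot: [-180.0, 0.0, 16.7]
ft_force: [0.1, -0.1, -1.9]
finger_gap: 22.8
grip_force: 59.4
```

Request:
{"fn": "step_arm", "kwargs": {"targets": [[[-0.5,-0.15,0,0,0,0],[-1,-0.3,0,0,0,0],[-1,-0.3,0,0,0,0]]]}}

```text
time: 12.0
tool_pos: [448.9, 54.9, 34.5]
tcp_rot: [-180.0, 0.0, 16.7]
ft_force: [0.4, -0.9, -1.5]
finger_gap: 22.5
grip_force: 59.4
```

Request:
{"fn": "step_arm", "kwargs": {"targets": [[[-0.5,-0.15,0,0,0,0],[-0.5,-0.15,0,0,0,0]]]}}

```text
time: 12.17
tool_pos: [448.5, 54.7, 34.6]
tcp_rot: [180.0, 0.0, 16.7]
ft_force: [0.1, 0.6, -1.8]
finger_gap: 22.7
grip_force: 59.4
```

Request:
{"fn": "step_arm", "kwargs": {"targets": [[[-0.5,-0.15,0,0,0,0],[-0.5,-0.15,0,0,0,0]]]}}

```text
time: 12.33
tool_pos: [448.0, 54.6, 34.6]
tcp_rot: [-180.0, 0.0, 16.7]
ft_force: [0.2, 0.0, -2.2]
finger_gap: 22.9
grip_force: 59.4
```

Request:
{"fn": "step_arm", "kwargs": {"targets": [[[-0.5,-0.15,0,0,0,0],[-0.5,-0.15,0,0,0,0]]]}}

```text
time: 12.5
tool_pos: [447.5, 54.4, 34.6]
tcp_rot: [-180.0, 0.0, 16.7]
ft_force: [-0.3, -0.5, -0.8]
finger_gap: 23.5
grip_force: 59.4
```

Request:
{"fn": "step_arm", "kwargs": {"targets": [[[-0.5,-0.15,0,0,0,0],[-0.5,-0.15,0,0,0,0]]]}}

```text
time: 12.67
tool_pos: [447.0, 54.3, 34.6]
tcp_rot: [-180.0, -0.0, 16.7]
ft_force: [0.2, -0.3, -1.7]
finger_gap: 23.2
grip_force: 59.4
```

Request:
{"fn": "step_arm", "kwargs": {"targets": [[[-0.5,-0.15,0,0,0,0],[-0.5,-0.15,0,0,0,0]]]}}

```text
time: 12.83
tool_pos: [446.8, 54.2, 34.7]
tcp_rot: [180.0, -0.0, 16.7]
ft_force: [1.9, 1.2, -2.6]
finger_gap: 23.0
grip_force: 59.3
```

Request:
{"fn": "step_arm", "kwargs": {"targets": [[[-0.5,-0.15,0,0,0,0],[-0.5,-0.15,0,0,0,0]]]}}

```text
time: 13.0
tool_pos: [446.6, 54.1, 34.8]
tcp_rot: [180.0, -0.1, 16.7]
ft_force: [4.3, 1.4, -3.6]
finger_gap: 23.0
grip_force: 59.1
```

Request:
{"fn": "step_arm", "kwargs": {"targets": [[[-0.5,-0.15,0,0,0,0],[-0.5,-0.15,0,0,0,0]]]}}

```text
time: 13.17
tool_pos: [446.5, 54.0, 34.9]
tcp_rot: [180.0, -0.1, 16.7]
ft_force: [6.3, 2.3, -5.1]
finger_gap: 23.0
grip_force: 58.9
```

Request:
{"fn": "step_arm", "kwargs": {"targets": [[[-0.5,-0.15,0,0,0,0],[-1,-0.3,0,0,0,0],[-1,-0.3,0,0,0,0]]]}}

```text
time: 13.42
tool_pos: [446.3, 53.9, 35.2]
tcp_rot: [180.0, -0.2, 16.7]
ft_force: [11.1, 4.0, -8.9]
finger_gap: 23.2
grip_force: 59.0
```

Request:
{"fn": "step_arm", "kwargs": {"targets": [[[0,0,0,0,0,0],[0,0,0,0,0,0],[0,0,0,0,0,0],[0,0,0,0,0,0]]]}}

```text
time: 13.75
tool_pos: [446.3, 53.9, 35.2]
tcp_rot: [180.0, -0.2, 16.7]
ft_force: [10.0, 3.3, -8.7]
finger_gap: 23.0
grip_force: 59.0
```

Request:
{"fn": "step_arm", "kwargs": {"targets": [[[0,0,0,0,0,0],[0,0,0,0,0,0],[0,0,0,0,0,0],[0,0,0,0,0,0],[0,0,0,0,0,0]]]}}

```text
time: 14.17
tool_pos: [446.3, 53.9, 35.2]
tcp_rot: [180.0, -0.2, 16.7]
ft_force: [10.7, 4.2, -8.8]
finger_gap: 23.0
grip_force: 59.0
```

Request:
{"fn": "step_arm", "kwargs": {"targets": [[[1.5,0.5,0,0,0,0],[4,1.2,0,0,0,0],[7,2.1,0,0,0,0],[7,2.1,0,0,0,0],[7,2.1,-1,0,0,0],[7,2.1,-1,0,0,0]]]}}

```text
time: 14.67
tool_pos: [451.1, 55.6, 33.2]
tcp_rot: [-180.0, 0.1, 16.7]
ft_force: [-0.9, 0.5, -2.5]
finger_gap: 23.2
grip_force: 60.0
```

Request:
{"fn": "step_arm", "kwargs": {"targets": [[[0,0,-0.5,0,0,0],[0,0,-1,0,0,0],[0,0,-1,0,0,0]]]}}

```text
time: 14.92
tool_pos: [451.4, 55.6, 32.4]
tcp_rot: [-180.0, 0.0, 16.7]
ft_force: [0.2, 1.0, -2.8]
finger_gap: 22.7
grip_force: 60.0
```

Request:
{"fn": "step_arm", "kwargs": {"targets": [[[0,0,-0.5,0,0,0],[0,0,-0.5,0,0,0]]]}}

```text
time: 15.08
tool_pos: [451.5, 55.6, 32.0]
tcp_rot: [-180.0, 0.0, 16.7]
ft_force: [-0.4, 0.2, -2.4]
finger_gap: 22.8
grip_force: 60.0
```

Request:
{"fn": "step_arm", "kwargs": {"targets": [[[0,0,-0.5,0,0,0],[0,0,-0.5,0,0,0]]]}}

```text
time: 15.25
tool_pos: [451.5, 55.6, 31.9]
tcp_rot: [-180.0, 0.0, 16.7]
ft_force: [-2.6, -0.0, 3.9]
finger_gap: 23.0
grip_force: 60.6
```

Request:
{"fn": "step_arm", "kwargs": {"targets": [[[0,0,-0.5,0,0,0],[0,0,-0.5,0,0,0]]]}}

```text
time: 15.42
tool_pos: [451.5, 55.6, 31.9]
tcp_rot: [-180.0, 0.0, 16.7]
ft_force: [-7.1, -0.6, 10.9]
finger_gap: 22.8
grip_force: 61.7
```

Request:
{"fn": "step_arm", "kwargs": {"targets": [[[0,0,0.8,0,0,0],[0,0,0.8,0,0,0]]]}}

```text
time: 15.58
tool_pos: [451.8, 55.6, 32.1]
tcp_rot: [180.0, -0.0, 16.7]
ft_force: [-0.0, 0.3, -2.4]
finger_gap: 22.8
grip_force: 60.1
```

Request:
{"fn": "step_arm", "kwargs": {"targets": [[[0,0,0,0,0,0],[0,0,0,0,0,0],[0,0,0,0,0,0],[0,0,0,0,0,0],[0,0,0,0,0,0],[0,0,0,0,0,0],[0,0,0,0,0,0],[0,0,0,0,0,0]]], "fingers": -0.4}}

```text
time: 16.25
tool_pos: [451.5, 55.6, 31.9]
tcp_rot: [-180.0, 0.0, 16.7]
ft_force: [0.6, 0.3, -1.3]
finger_gap: 59.7
grip_force: 0.0
```

Request:
{"fn": "step_arm", "kwargs": {"targets": [[[0,0,5,0,0,0],[0,0,15,0,0,0],[0,0,30,0,0,0],[0,0,50,0,0,0],[0,0,80,0,0,0],[0,0,110,0,0,0],[0,0,140,0,0,0],[-10,-40,150,0,0,0],[-10,-80,150,0,0,0],[-10,-120,150,0,0,0],[-10,-160,150,0,0,0],[-10,-200,150,0,0,0]]]}}

```text
time: 17.25
tool_pos: [441.5, -146.2, 183.5]
tcp_rot: [179.9, -0.1, 16.8]
ft_force: [0.4, 0.9, -1.1]
finger_gap: 59.8
grip_force: 0.0
```

```bash
python3 - <<'E'
from h import *
s=snap('top','top5');q=r.sense();print(q['tool_pos'],q['ft_force'],q['time'],q['finger_gap'])
b=snap('scene','scene5')
A=cv2.resize(s['img'][130:300,240:353],(400,600),interpolation=2);B=cv2.resize(b['img'][150:250,240:373],(400,300),interpolation=2)
c=np.zeros((600,800,3),np.uint8);c[:,:400]=A;c[:300,400:]=B;cv2.imwrite('pics/c7.png',c)
E
```

```text
[ 441.1398644  -152.8677042   183.71637879] [-2.63965907 -4.82006821  0.59090891] 17.3 59.73139524588455
```

View pics/c7.png

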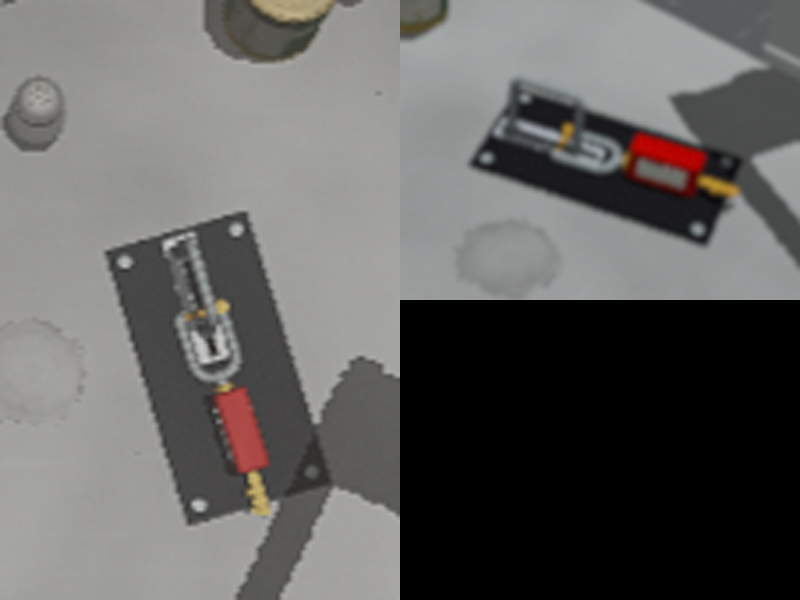

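The fob lies flat along the plate (block at (241,430) in the crop). The gate is shut at (208,310), with the upright inside the hook, and the robot is clear of everything.

Request:
{"fn": "step_arm", "kwargs": {"targets": [[[0,0,0,0,0,0],[0,0,0,0,0,0],[0,0,0,0,0,0],[0,0,0,0,0,0]]]}}

```text
time: 17.68
tool_pos: [441.7, -143.2, 182.1]
tcp_rot: [-180.0, -0.0, 16.8]
ft_force: [0.5, 0.5, 0.2]
finger_gap: 59.9
grip_force: 0.0
```

```bash
python3 -c "
from bench import r
print(r.hand_in())"
```

```text
the job is handed in; nothing more can be done
None
```

The fob is clipped to the loop with the gate shut, was tugged at about 11 N for 0.75 s, and now lies flat on the plate; I handed the job in at 17.7 s, and no verdict was returned.

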